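# Close a denture flask in its press to the click of the torque wrench

## Robot

A 7-joint arm with a two-finger parallel gripper is mounted at the origin on the work surface. World frame = base frame: x ahead of the robot, y to its left, z up, the work surface at z = 0. Lengths are in mm, angles in rad, forces in N, time in s.
With the tool pointing down it reaches from about 400 to 875 mm from the base axis. Payload 4.4 kg.
Tool frame: the origin (TCP) lies on the centre line of the jaws, within the pads' length; the fingertips stand 11 mm ahead of it and the grasp point (between the pads) lies 8 mm behind it; z points along the fingers, y is the line along which they close (so a half turn about z gives the same grasp; the last joint's range is limited). The gripper opens to 85 mm and grips with 20 to 120 N. Pads are 22 mm wide; open, the fingers measure 114 mm over their backs; the gripper's body (76 mm by 85 mm) begins 54 mm behind the grasp point. The pads swing forward as they close: fully open they stand 13 mm farther back than shut.
Start: joints at [-1.276, 0.628, 0.038, 1.517, -0.027, 0.996, -0.02], TCP at [229.442, 608.173, 242.313] pointing down, gripper open.
Joint ranges: [-3.06, 3.06], [-0.37, 2.12], [-1.25, 1.32], [0.18, 2.47], [-1.1, 4.24], [0.23, 1.98], [-2.94, 2.94]. Speed limits (rad/s): [2.57, 2.57, 3.14, 3.14, 3.14, 3.14, 3.14].

## Interface

Orientations are given as a 3x3 rotation matrix whose columns are the frame's x, y, z axes.
In Python, from station import get_state, imaging, order gives the robot as it stands.
- The arm moves only by the shell command python3 -m creep 'ROWS' [FORCE]. ROWS is JSON, a list of rows, each an object with "translation": the shift along the tool's x, y, z in mm, a list of three; "angular": the turn, a rotation vector about the tool's x, y, z in degrees, a list of three; "jaw": the opening, from 0 (shut) to 1 (fully open). In form: [{"translation": [tx, ty, tz], "angular": [ax, ay, az], "jaw": jaw}, ...]. A call has exactly 10 rows; each row is the pose to reach, as a shift and turn from the pose commanded when the call began, along the tool's axes at that moment; what a row does not reach only later rows make up. A row lasts 1/12 s, in which the tool goes at most 41.7 mm and 7.16 degrees, less where a joint would pass 70% of its speed; a pose out of reach is approached as far as the arm can. A call with a gripper value outside its range is refused whole. The fingers move at their own pace and stop on an object; FORCE is the grip in N (left out, the last holds). Time passes only in rows, so rows that repeat a pose let the fingers close, or fill a call up. It gives the time, the measured TCP pose, the force, the opening and the grip force at its end, in the units of the state.
- get_state(): the state, without advancing time (a new reading comes with each control period).
- imaging.camera(name): name is "side" or "top"; returns a dict with "frame" (480x640x3 uint8, blue, green, red), "depth" (480x640 float32, mm along the optical axis (not along the pixel's ray), 0 where there is no reading), "vertical_fov" (degrees; the focal length in pixels is half the picture's height over the tangent of half this angle, whatever the lens; pixels are square), "cx", "cy" (the principal point, pixels), "extrinsics" (4x4, takes a point from camera to world coordinates). Camera axes: x right, y down, z forward; pixel columns grow to the right and rows downward; lengths in mm; the calibration is good to about 2 mm. A picture is of the moment at which its call begins.
- order.sign_off(): hands the job in; it is judged then, once.
The state is a dict: "time_s": time; "q": joint angles; "qd": joint speeds; "tau": joint torques, N m; "position": TCP position; "orientation": TCP orientation; "wrist_force": force on the tool from outside, world axes, zero at the start; "moment": the same for the moment, N m; "grip_width": opening from 0.0 (shut) to 1.0 (fully open); "gripper_force": force on a finger pad.
Only numpy, scipy, OpenCV 4.12 (cv2) and the standard library are available. Lean on these libraries where they do the work, as an engineer would, in place of code of your own. Each camera call takes 0.05 s, during which the arm holds its last target. There are 200 camera calls.

## Task

Close the denture flask in its press. Push the brass flask straight in under the pressure plate until it stands against the two lugs at the back, then swing the torque wrench on top of the press clockwise (seen from above) until its handle plainly breaks over at the hinge; stop there, before the handle folds to its end stop, hold it a moment, and let go so that the handle springs straight with the screw left tight. Leave the other things on the bench where they are.

Things in the scene. Friction and masses are not known exactly. Their poses are not given: they have to be found in the camera images.
- press_seat (a point): Grey flask press bolted to the bench, base 210 x 170 mm, 22 mm thick. This point is on top of the base, under the vertical screw, midway between the columns. x points from the open front, where the flask goes in, to the back; y from column to column; z up. Two steel ribs 10 mm high, 95 mm apart, guide the flask along x. With the flask home its centre is at x = 0.5 mm, z = 35 mm here.
- lugs (a point): Two steel back lugs of the press, each 22 mm wide, 32 mm high, 56 mm apart. The point is midway between their front faces, 60.5 mm behind the screw axis; the flask's back face must stand against them.
- crosshead (a point): Grey crosshead on two upright 18 mm columns 132 mm apart; 36 mm deep (x), 168 mm wide (y), 26 mm thick. The point is the centre of its top, 158 mm above the bench; the column nuts on it rise to 169 mm.
- flask_center (a point): Brass denture flask, a closed block 120 long (x) x 90 wide (y) x 70 mm high, rounded corners, about 0.9 kg, loose on the press base between the ribs (2.5 mm play each side), 20 to 36 mm short of home. The point is its centre, 35 mm above its underside; axes along its edges, x as the press's. It slides by a push on its front face (about 3 to 8 N).
- plate_face (a point): Steel pressure plate, a disc 68 mm across, 12 mm thick, hung under the screw above the flask; it does not turn. The point is the centre of its underside. It sinks about a millimetre at most as the screw is tightened, and is 70.8 mm above the press_seat point when the screw is tight.
- wrench_head (a point): Socket of the torque wrench, steel, 33 mm across, 26 mm high, staying on the screw. The point is on the screw axis, 183 mm above the bench; x points along the wrench to the hinge. Clockwise from above tightens; no ratchet, so turning back loosens. The screw turns stiffly (about 2.5 N at the grip while moving) and goes solid after a further 0.45 to 1.1 rad; where is not known beforehand.
- wrench_hinge (a point): Upright hinge pin between socket and handle of the wrench, 42 mm from the screw axis, 183 mm above the bench; axes as the wrench_head's, turning with it. Up to the set torque, about 14 N pushed sideways at the grip point, the hinge stays rigid; then the handle folds clockwise about it, the force falling steadily as it folds (to about half at 0.28 rad).
- wrench_grip (a point): Handle of the wrench: a level bar reaching 138 mm from the hinge, with a black grip 23 mm across from 55 to 131 mm. The point is the grip's middle, 95 mm from the hinge, 183 mm above the bench; x points outwards along the handle, in line with the head's x until it breaks. A plain break-over is 0.1 rad or more; beyond 0.38 rad is forced (end stop 0.45 rad). Let go, it springs straight.
- cast_a: Cream stone cast of a jaw, 62 x 60 x 42 mm, loose; origin under its centre.
- cast_b: A second such cast.
- bur_block: White block of burs, 75 x 50 mm, 43 mm high with the burs, loose; origin under its centre.
- liquid: Amber bottle, 58 mm across, 115 mm high, loose; origin under its centre.
- powder: White jar, 76 mm across, 85 mm high, loose; origin under its centre.
- articulator: Brass hinge articulator with two casts in it, 105 x 75 mm, 95 mm high, loose; origin under its centre.
- wax_knife: Wax knife with a wooden handle, 173 mm long, 12 mm thick, lying along its x axis; origin at its middle, at its underside.
Things that resemble listed ones, but are neither listed nor needed, are in the scene too. Leave any blue or purple look-alike of the part that bears flask_center alone.

How it is judged:
By the outcome, as a careful person would: the job done as asked, in the order asked, and still so for the second after the job is handed in, with the robot touching nothing.
It also fails if it takes over 64 s, if anything falls off the work surface, if the arm or the gripper's body presses on something with over 40 N, if the wrist force passes 120 N, or if a joint passes its speed limit or range.

## Working session

There is one attempt and no reset: what is moved stays moved. The work goes in short steps, Python scripts to look and compute and a shell command to move; the robot and the scene stay as the last step left them, time stands still between calls to the robot, and variables do not carry over. Pictures are saved under pics/ and viewed, at most 10 in all, crops included, and the job is handed in when it is done.

```bash
mkdir -p pics; cat > h.py <<'E'
import numpy as np, cv2, pickle
from station import get_state, imaging, order
def snap(name,fn):
    c=imaging.camera(name); pickle.dump(c,open(fn+'.pkl','wb')); cv2.imwrite('pics/'+fn+'.png',c['frame']); return c
def load(fn): return pickle.load(open(fn+'.pkl','rb'))
def pt(c,u,v,d=None,z=None):
    f=240/np.tan(np.radians(c['vertical_fov']/2)); E=np.array(c['extrinsics'])
    r=np.array([(u-c['cx'])/f,(v-c['cy'])/f,1])
    if z is not None:
        rw=E[:3,:3]@r; s=(z-E[2,3])/rw[2]; return E[:3,3]+s*rw
    if d is None:
        w=c['depth'][int(v)-1:int(v)+2,int(u)-1:int(u)+2]; d=np.median(w[w>0]) if (w>0).any() else np.nan
    return E[:3,:3]@(r*d)+E[:3,3]
E
python3 - <<'E'
from h import *
for n in('top','side'):
    c=snap(n,n+'0'); print(n,c['vertical_fov'],c['cx'],c['cy'],np.round(c['extrinsics'],3).tolist())
s=get_state(); print(s['position'],np.round(s['orientation'],3).tolist(),s['wrist_force'],s['time_s'])
E
```

```text
top 52.461602069354576 318.9635193093634 238.5045497230945 [[-0.102, -0.97, 0.219, 182.998], [-0.995, 0.101, -0.017, -4.296], [-0.005, -0.219, -0.976, 1342.15], [0.0, 0.0, 0.0, 1.0]]
side 48.87332653836029 323.0304655934381 236.86217140193182 [[0.803, -0.452, 0.39, -195.806], [-0.597, -0.603, 0.53, -868.792], [-0.004, -0.658, -0.753, 1334.06], [0.0, 0.0, 0.0, 1.0]]
[229.27478736 607.65636854 241.48349453] [[-0.936, 0.353, -0.001], [0.353, 0.936, -0.002], [-0.0, -0.002, -1.0]] [-0.40761147  0.22121774  0.80698039] 0.1
```

View pics/top0.png

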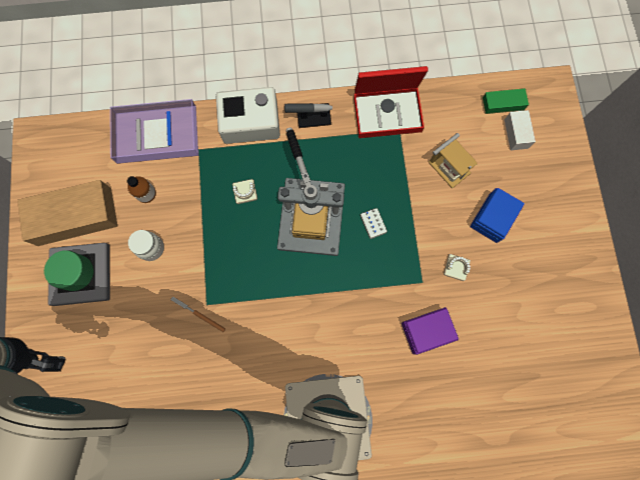

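View pics/side0.png

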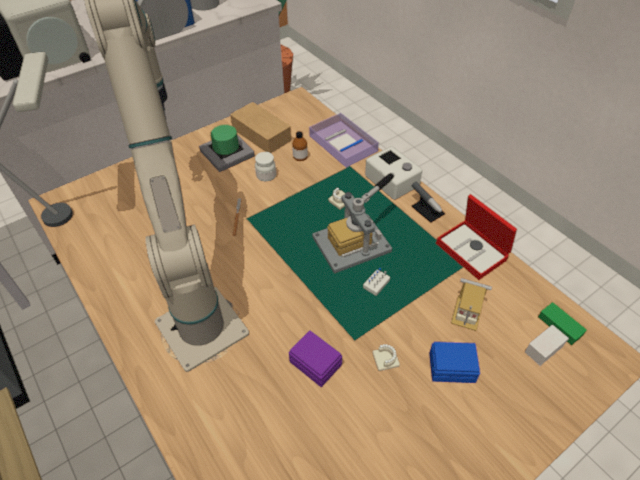

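The brass flask is at top px (310,220) and side px (347,236). The blue box (497,215), purple box (430,330) and green items are look-alikes, and so is the second tool at (307,110). Only the brass block in the press fits. I'll confirm with an enlarged crop.

```bash
python3 - <<'E'
from h import *
c=load('top0'); s=load('side0')
a=cv2.resize(c['frame'][120:265,250:370],None,fx=4,fy=4,interpolation=cv2.INTER_CUBIC)
cv2.imwrite('pics/ct.png',a)
b=cv2.resize(s['frame'][165:275,300:410],None,fx=5,fy=5,interpolation=cv2.INTER_CUBIC)
cv2.imwrite('pics/cs.png',b)
E
```

```text
(no output)
```

View pics/ct.png

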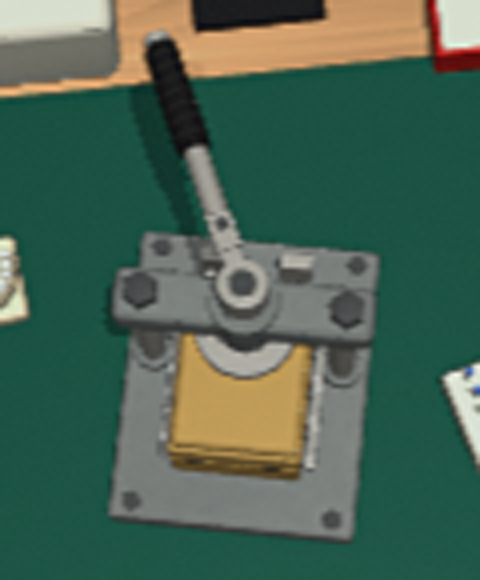

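View pics/cs.png

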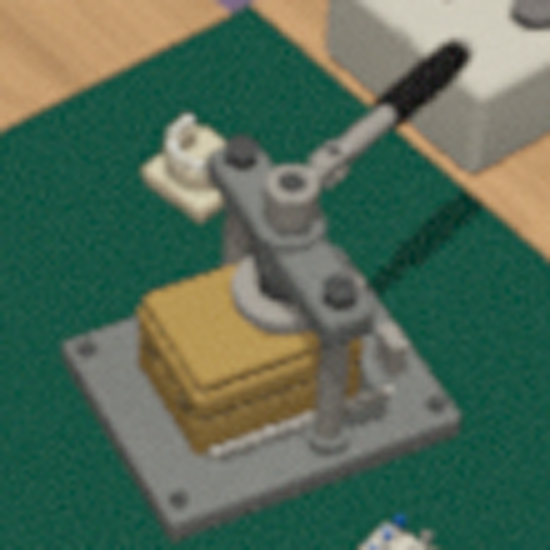

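The crop confirms it. The brass block sits between the ribs under the plate. The socket is at crop (241,285), the hinge at (221,222), the grip runs from (197,150) to (157,40), and the flask front edge from (172,455) to (300,467).

```bash
python3 - <<'E'
from h import *
c=load('top0'); s=load('side0')
for n,u,v,z in [('bBL',145,232,22),('bBR',378,254,22),('bFR',352,540,22),('bFL',110,515,22),('nutL',140,288,169),('nutR',347,306,169),('sock',241,282,196),('hinge',221,222,190),('gripstart',198,150,186),('gripend',160,50,186),('tip',155,37,183),('flL',172,455,92),('flR',300,467,92),('flBotL',170,467,75)]:
    U,V=250+u/4,120+v/4; print(n,np.round(pt(c,U,V,z=z),1),np.round(pt(c,U,V),1))
print('side')
for n,u,v,z in [('sock',292,183,196),('gripend',455,60,183),('gs',395,112,183),('flL',140,297,92),('flR',205,388,92),('bFR',172,535,22),('bFL',65,345,22),('bBR',462,420,22)]:
    U,V=300+u/5,165+v/5; print(n,np.round(pt(s,U,V,z=z),1),np.round(pt(s,U,V),1))
# neighbour heights near wrench sweep
for n,u,v in [('whitebox',247,100),('boxfront',248,138),('blackstand',315,118),('castA',245,190),('bur',374,222),('wr2',305,108),('redbox',390,125)]: print(n,np.round(pt(c,u,v),0))
E
```

```text
bBL [664.8  47.3  22. ] [666.   47.4  18.7]
bBR [ 631.  -116.4   22. ] [ 6.386e+02 -1.183e+02 -3.000e-01]
bFR [427. -75.  22.] [430.8 -76.1   1.5]
bFL [461.8  89.5  22. ] [462.2  89.6  19.9]
nutL [574.4  48.  169. ] [574.7  48.  167.9]
nutR [549.  -80.6 169. ] [549.  -80.6 169.1]
sock [562.7 -15.6 196. ] [562.2 -15.5 197.7]
hinge [605.1  -7.1 190. ] [603.7  -7.  193.8]
gripstart [655.9   2.8 186. ] [654.5   2.8 189.4]
gripend [726.3  20.6 186. ] [722.   20.4 195.1]
tip [737.  23. 183.] [733.3  22.9 190.7]
flL [483.   40.4  92. ] [487.3  41.1  73.9]
flR [466.2 -42.6  92. ] [479.5 -44.4  33.2]
flBotL [479.   43.1  75. ] [491.   45.   23.7]
side
sock [563.8 -18.6 196. ] [565.  -17.3 194.3]
gripend [726.5  14.8 183. ] [720.3   8.9 190.7]
gs [664.2   1.2 183. ] [660.2  -2.9 188.4]
flL [491.   37.7  92. ] [539.7 102.    4. ]
flR [477.3 -47.3  92. ] [481.8 -41.9  83.8]
bFR [424.8 -83.8  22. ] [433.9 -72.3   2.7]
bFL [464.   84.2  22. ] [465.1  85.8  19.8]
bBR [ 631.4 -122.    22. ] [ 642.8 -111.8    4.1]
whitebox [886. 135.  83.]
boxfront [795. 147.  30.]
blackstand [848. -54.  10.]
castA [644. 168.  14.]
bur [ 510. -186.   21.]
wr2 [853. -26.  66.]
redbox [ 798. -270.   17.]
```

```bash
python3 -m creep '[{"translation":[-20,-24,0],"angular":[0,0,-1],"jaw":0.4},{"translation":[-45,-53,0],"angular":[0,0,-2],"jaw":0.4},{"translation":[-72,-84,0],"angular":[0,0,-3],"jaw":0.4},{"translation":[-99,-115,0],"angular":[0,0,-4],"jaw":0.4},{"translation":[-126,-146,0],"angular":[0,0,-5],"jaw":0.4},{"translation":[-153,-177,0],"angular":[0,0,-6],"jaw":0.4},{"translation":[-180,-208,0],"angular":[0,0,-7],"jaw":0.4},{"translation":[-207,-239,0],"angular":[0,0,-8],"jaw":0.4},{"translation":[-232,-269,0],"angular":[0,0,-9],"jaw":0.4},{"translation":[-251,-291,0],"angular":[0,0,-9.2],"jaw":0.4}]' 30
python3 -c "
from h import *
s=get_state();p=s['position'];O=np.array(s['orientation']);print(np.round(O,3).tolist(),O.T@(np.array([449,7,242])-p),s['wrist_force'])"
```

```text
time_s: 0.93
position: [361.9, 243.6, 242.2]
orientation: [[-0.98, 0.201, -0.001], [0.201, 0.98, -0.002], [0.0, -0.002, -1.0]]
wrist_force: [0.2, 0.4, 0.0]
grip_width: 0.4
gripper_force: 0.0
[[-0.98, 0.201, -0.001], [0.201, 0.98, -0.002], [0.0, -0.002, -1.0]] [-132.78399365 -214.25902998    0.51135444] [0.1533275  0.37098993 0.01864564]
```

```bash
python3 -m creep '[{"translation":[-18,-30,0],"angular":[0,0,0],"jaw":0.4},{"translation":[-38,-62,0],"angular":[0,0,0],"jaw":0.4},{"translation":[-58,-94,0],"angular":[0,0,0],"jaw":0.4},{"translation":[-78,-126,0],"angular":[0,0,0],"jaw":0.4},{"translation":[-98,-158,0],"angular":[0,0,0],"jaw":0.4},{"translation":[-118,-190,0],"angular":[0,0,0],"jaw":0.4},{"translation":[-133,-214,0],"angular":[0,0,0],"jaw":0.4},{"translation":[-133,-214,30],"angular":[0,0,0],"jaw":0.4},{"translation":[-133,-214,65],"angular":[0,0,0],"jaw":0.4},{"translation":[-133,-214,95],"angular":[0,0,0],"jaw":0.4}]'
python3 -c "
from h import *
c=snap('top','t1'); s=snap('side','s1')
a=cv2.resize(c['frame'][120:290,250:390],None,fx=3.4,fy=3.4); b=cv2.resize(s['frame'][130:300,270:410],None,fx=3.4,fy=3.4)
cv2.imwrite('pics/c1.png',np.hstack([a[:570],b[:570]])[:, :800] if a.shape[1]*2<=800 else cv2.resize(np.hstack([a,b]),(790,480)))"
```

```text
time_s: 1.77
position: [449.5, 10.3, 146.2]
orientation: [[-0.98, 0.201, 0.001], [0.201, 0.98, -0.0], [-0.001, 0.0, -1.0]]
wrist_force: [-0.1, 0.1, 0.0]
grip_width: 0.403
gripper_force: 0.0
```

View pics/c1.png

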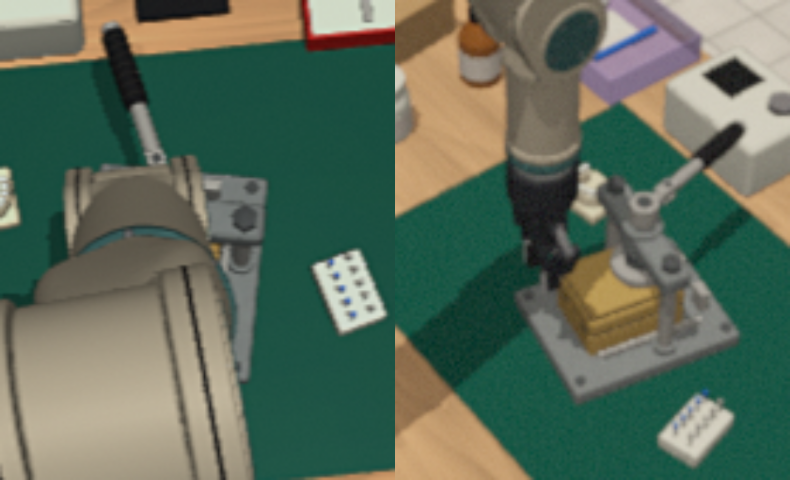

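The arm stands in front of the flask (side panel about (550,260)), with clearance to the crosshead. I'll descend and close in.

```bash
python3 -m creep '[{"translation":[0,0,20],"angular":[0,0,0],"jaw":0.4},{"translation":[0,0,45],"angular":[0,0,0],"jaw":0.4},{"translation":[0,0,70],"angular":[0,0,0],"jaw":0.4},{"translation":[0,0,84],"angular":[0,0,0],"jaw":0.4},{"translation":[-4,0,84],"angular":[0,0,0],"jaw":0.4},{"translation":[-8,0,84],"angular":[0,0,0],"jaw":0.4},{"translation":[-11,0,84],"angular":[0,0,0],"jaw":0.4},{"translation":[-14,0,84],"angular":[0,0,0],"jaw":0.4},{"translation":[-17,0,84],"angular":[0,0,0],"jaw":0.4},{"translation":[-20,0,84],"angular":[0,0,0],"jaw":0.4}]'; python3 -m creep '[{"translation":[-1,0,0],"angular":[0,0,0],"jaw":0.4},{"translation":[-2,0,0],"angular":[0,0,0],"jaw":0.4},{"translation":[-3,0,0],"angular":[0,0,0],"jaw":0.4},{"translation":[-4,0,0],"angular":[0,0,0],"jaw":0.4},{"translation":[-5,0,0],"angular":[0,0,0],"jaw":0.4},{"translation":[-6,0,0],"angular":[0,0,0],"jaw":0.4},{"translation":[-7,0,0],"angular":[0,0,0],"jaw":0.4},{"translation":[-8,0,0],"angular":[0,0,0],"jaw":0.4},{"translation":[-9,0,0],"angular":[0,0,0],"jaw":0.4},{"translation":[-10,0,0],"angular":[0,0,0],"jaw":0.4}]'
```

```text
time_s: 2.7
position: [469.9, 7.1, 64.3]
orientation: [[-0.98, 0.199, 0.002], [0.199, 0.98, 0.0], [-0.002, 0.0, -1.0]]
wrist_force: [0.1, 0.1, 0.0]
grip_width: 0.401
gripper_force: 0.0
time_s: 3.53
position: [474.3, 5.6, 62.9]
orientation: [[-0.98, 0.198, -0.009], [0.198, 0.98, 0.0], [0.009, -0.001, -1.0]]
wrist_force: [-7.7, 1.3, 6.6]
grip_width: 0.396
gripper_force: 4.0
```

```bash
python3 -m creep '[{"translation":[-1,0,-0.3],"angular":[0,0,0],"jaw":0.4},{"translation":[-2,0,-0.6],"angular":[0,0,0],"jaw":0.4},{"translation":[-3,0,-1],"angular":[0,0,0],"jaw":0.4},{"translation":[-4,0,-1],"angular":[0,0,0],"jaw":0.4},{"translation":[-5,0,-1],"angular":[0,0,0],"jaw":0.4},{"translation":[-6,0,-1],"angular":[0,0,0],"jaw":0.4},{"translation":[-7,0,-1],"angular":[0,0,0],"jaw":0.4},{"translation":[-8,0,-1],"angular":[0,0,0],"jaw":0.4},{"translation":[-9,0,-1],"angular":[0,0,0],"jaw":0.4},{"translation":[-10,0,-1],"angular":[0,0,0],"jaw":0.4}]'
python3 -c "
from h import *
s=snap('side','s2')
b=cv2.resize(s['frame'][170:280,300:410],None,fx=5,fy=5,interpolation=cv2.INTER_CUBIC); cv2.imwrite('pics/c2.png',b)"
```

```text
time_s: 4.37
position: [488.6, 3.1, 64.3]
orientation: [[-0.98, 0.199, -0.0], [0.199, 0.98, 0.0], [0.0, 0.0, -1.0]]
wrist_force: [-2.7, 0.4, -3.0]
grip_width: 0.399
gripper_force: 1.5
```

View pics/c2.png

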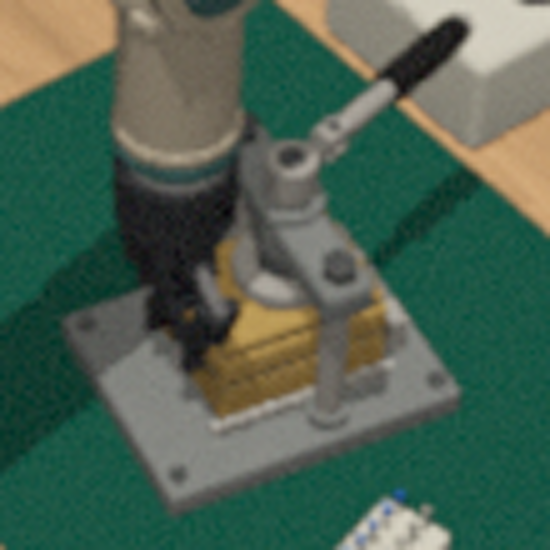

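The fingers (crop (200,320)) are pushing the flask in squarely. I'll carry on until the force rises at the lugs.

```bash
python3 -m creep '[{"translation":[-1,0,0],"angular":[0,0,0],"jaw":0.4},{"translation":[-2,0,0],"angular":[0,0,0],"jaw":0.4},{"translation":[-3,0,0],"angular":[0,0,0],"jaw":0.4},{"translation":[-4,0,0],"angular":[0,0,0],"jaw":0.4},{"translation":[-5,0,0],"angular":[0,0,0],"jaw":0.4},{"translation":[-6,0,0],"angular":[0,0,0],"jaw":0.4},{"translation":[-7,0,0],"angular":[0,0,0],"jaw":0.4},{"translation":[-8,0,0],"angular":[0,0,0],"jaw":0.4},{"translation":[-8,0,0],"angular":[0,0,0],"jaw":0.4},{"translation":[-8,0,0],"angular":[0,0,0],"jaw":0.4}]';python3 -m creep '[{"translation":[-1,0,0],"angular":[0,0,0],"jaw":0.4},{"translation":[-2,0,0],"angular":[0,0,0],"jaw":0.4},{"translation":[-3,0,0],"angular":[0,0,0],"jaw":0.4},{"translation":[-4,0,0],"angular":[0,0,0],"jaw":0.4},{"translation":[-4,0,0],"angular":[0,0,0],"jaw":0.4},{"translation":[-4,0,0],"angular":[0,0,0],"jaw":0.4},{"translation":[-4,0,0],"angular":[0,0,0],"jaw":0.4},{"translation":[-4,0,0],"angular":[0,0,0],"jaw":0.4},{"translation":[-4,0,0],"angular":[0,0,0],"jaw":0.4},{"translation":[-4,0,0],"angular":[0,0,0],"jaw":0.4}]'
```

```text
time_s: 5.25
position: [494.9, 1.8, 64.3]
orientation: [[-0.98, 0.199, -0.003], [0.199, 0.98, 0.0], [0.003, -0.0, -1.0]]
wrist_force: [-7.5, 1.1, 3.9]
grip_width: 0.402
gripper_force: 3.6
time_s: 6.08
position: [494.8, 1.8, 64.2]
orientation: [[-0.98, 0.198, -0.011], [0.198, 0.98, 0.001], [0.011, -0.001, -1.0]]
wrist_force: [-13.6, 3.2, 10.3]
grip_width: 0.398
gripper_force: 7.1
```

```bash
python3 -m creep '[{"translation":[-1,0,0],"angular":[0,0,0],"jaw":0.4},{"translation":[-2,0,0],"angular":[0,0,0],"jaw":0.4},{"translation":[-3,0,0],"angular":[0,0,0],"jaw":0.4},{"translation":[-4,0,0],"angular":[0,0,0],"jaw":0.4},{"translation":[-4,0,0],"angular":[0,0,0],"jaw":0.4},{"translation":[-3,0,0],"angular":[0,0,0],"jaw":0.4},{"translation":[0,0,0],"angular":[0,0,0],"jaw":0.4},{"translation":[4,0,0],"angular":[0,0,0],"jaw":0.4},{"translation":[7,0,0],"angular":[0,0,0],"jaw":0.4},{"translation":[10,0,0],"angular":[0,0,0],"jaw":0.4}]';python3 -m creep '[{"translation":[5,0,0],"angular":[0,0,0],"jaw":0.4},{"translation":[12,0,0],"angular":[0,0,0],"jaw":0.2},{"translation":[20,0,0],"angular":[0,0,0],"jaw":0},{"translation":[28,0,-15],"angular":[0,0,0],"jaw":0},{"translation":[32,0,-45],"angular":[0,0,0],"jaw":0},{"translation":[32,0,-80],"angular":[0,0,0],"jaw":0},{"translation":[32,0,-115],"angular":[0,0,0],"jaw":0},{"translation":[32,0,-150],"angular":[0,0,0],"jaw":0},{"translation":[32,0,-180],"angular":[0,0,0],"jaw":0},{"translation":[32,0,-190],"angular":[0,0,0],"jaw":0}]'
```

```text
time_s: 6.92
position: [493.0, 2.5, 64.8]
orientation: [[-0.98, 0.199, 0.005], [0.199, 0.98, -0.0], [-0.005, 0.001, -1.0]]
wrist_force: [0.3, -0.3, 1.0]
grip_width: 0.398
gripper_force: 0.0
time_s: 7.75
position: [460.8, 9.3, 258.5]
orientation: [[-0.98, 0.199, 0.008], [0.199, 0.98, 0.001], [-0.007, 0.002, -1.0]]
wrist_force: [0.9, -0.2, -0.9]
grip_width: 0.003
gripper_force: 0.0
```

```bash
python3 -m creep '[{"translation":[-15,6,0],"angular":[0,0,-2],"jaw":0},{"translation":[-40,17,0],"angular":[0,0,-5],"jaw":0},{"translation":[-68,30,0],"angular":[0,0,-8],"jaw":0},{"translation":[-96,42,0],"angular":[0,0,-11],"jaw":0},{"translation":[-124,55,0],"angular":[0,0,-14],"jaw":0},{"translation":[-152,67,0],"angular":[0,0,-17],"jaw":0},{"translation":[-180,80,0],"angular":[0,0,-20],"jaw":0},{"translation":[-202,90,0],"angular":[0,0,-23],"jaw":0},{"translation":[-211,93,0],"angular":[0,0,-24],"jaw":0},{"translation":[-211,93,0],"angular":[0,0,-24],"jaw":0}]'
python3 -c "
from h import *
c=snap('top','t3');s=snap('side','s3')
b=cv2.resize(s['frame'][160:270,300:420],None,fx=5,fy=5,interpolation=cv2.INTER_CUBIC); cv2.imwrite('pics/c3.png',b)
g=get_state();O=np.array(g['orientation']);print(O.T@(np.array([686.6,58.4,175])-g['position']))"
```

```text
time_s: 8.58
position: [685.7, 59.1, 253.0]
orientation: [[-0.976, -0.218, 0.0], [-0.218, 0.976, 0.001], [-0.001, 0.0, -1.0]]
wrist_force: [-0.6, 0.2, -0.5]
grip_width: 0.002
gripper_force: 0.0
[-3.35081604 -0.43173068 78.50333517]
```

View pics/c3.png

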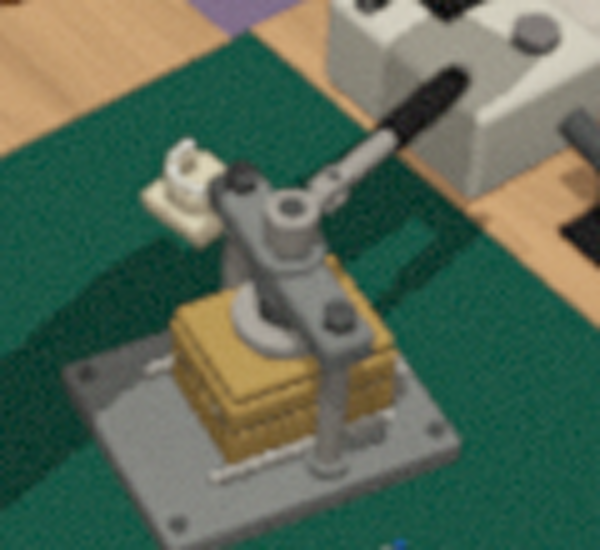

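The flask now stands with its back at the lug (crop about (395,350)), and the wrench is untouched. Next I'll descend beside the grip and approach it.

```bash
python3 -c "
from h import *
s=load('s3')
ux=np.array([.98,-.199])
for u,v in [(173,320),(238,405)]: print((pt(s,300+u/5,160+v/5,z=92)[:2]-[563.2,-17])@ux)
"; python3 -m creep '[{"translation":[0,0,15],"angular":[0,0,0],"jaw":0},{"translation":[-1,0,35],"angular":[0,0,0],"jaw":0},{"translation":[-2,0,58],"angular":[0,0,0],"jaw":0},{"translation":[-3,0,74],"angular":[0,0,0],"jaw":0},{"translation":[-3,0,78],"angular":[0,0,0],"jaw":0},{"translation":[-3,-3,78],"angular":[0,0,0],"jaw":0},{"translation":[-3,-6,78],"angular":[0,0,0],"jaw":0},{"translation":[-3,-9,78],"angular":[0,0,0],"jaw":0},{"translation":[-3,-12,78],"angular":[0,0,0],"jaw":0},{"translation":[-3,-14,78],"angular":[0,0,0],"jaw":0}]';  python3 -m creep '[{"translation":[0,-1,0],"angular":[0,0,0],"jaw":0},{"translation":[0,-2,0],"angular":[0,0,0],"jaw":0},{"translation":[0,-3,0],"angular":[0,0,0],"jaw":0},{"translation":[0,-4,0],"angular":[0,0,0],"jaw":0},{"translation":[0,-5,0],"angular":[0,0,0],"jaw":0},{"translation":[0,-6,0],"angular":[0,0,0],"jaw":0},{"translation":[0,-7,0],"angular":[0,0,0],"jaw":0},{"translation":[0,-8,0],"angular":[0,0,0],"jaw":0},{"translation":[0,-9,0],"angular":[0,0,0],"jaw":0},{"translation":[0,-10,0],"angular":[0,0,0],"jaw":0}]'
```

```text
-61.84161560749978
-56.73651267752475
time_s: 9.52
position: [691.0, 44.4, 177.5]
orientation: [[-0.976, -0.216, 0.002], [-0.216, 0.976, -0.0], [-0.002, -0.001, -1.0]]
wrist_force: [1.1, -0.4, -0.8]
grip_width: 0.001
gripper_force: 0.0
time_s: 10.35
position: [692.5, 36.5, 176.3]
orientation: [[-0.976, -0.218, -0.0], [-0.218, 0.976, 0.001], [-0.0, 0.001, -1.0]]
wrist_force: [-0.8, 1.9, 0.0]
grip_width: 0.002
gripper_force: 1.3
```

```bash
python3 -m creep '[{"translation":[-0.8,-4.8,0],"angular":[0,0,2],"jaw":0},{"translation":[-1.3,-9.6,0],"angular":[0,0,4],"jaw":0},{"translation":[-1.8,-14.4,0],"angular":[0,0,6],"jaw":0},{"translation":[-2,-19.3,0],"angular":[0,0,8],"jaw":0},{"translation":[-2.1,-24.1,0],"angular":[0,0,10],"jaw":0},{"translation":[-2,-29,0],"angular":[0,0,12],"jaw":0},{"translation":[-1.7,-33.8,0],"angular":[0,0,14],"jaw":0},{"translation":[-1.3,-38.7,0],"angular":[0,0,16],"jaw":0},{"translation":[-0.7,-43.5,0],"angular":[0,0,18],"jaw":0},{"translation":[0,-48.3,0],"angular":[0,0,20],"jaw":0}]'
cat > w.py <<'E'
from h import *
g=get_state();O=np.array(g['orientation']);p=np.array(g['position'])[:2]-[563,-16.5]
r=-O[:2,0];t=O[:2,1]
a=np.degrees(np.arctan2(r[1],r[0]))
R=np.hypot(*p); print('tool ang',a.round(1),'radial',(p@r).round(1),'d',(p@t).round(1),'handle est',(np.degrees(np.arctan2(p[1],p[0])-np.arcsin(23.4/R))).round(1),'push',(-np.array(g['wrist_force'])[:2]@-t).round(1))
E
python3 w.py
```

```text
time_s: 11.18
position: [702.8, -12.1, 176.2]
orientation: [[-0.991, 0.134, -0.001], [0.134, 0.991, 0.0], [0.001, 0.0, -1.0]]
wrist_force: [-1.4, 3.3, -0.4]
grip_width: 0.001
gripper_force: 1.3
tool ang -7.7 radial 138.0 d 23.1 handle est -7.8 push 3.0
```

```bash
python3 -m creep '[{"translation":[-0.4,-2.4,0],"angular":[0,0,1],"jaw":0},{"translation":[-0.8,-4.8,0],"angular":[0,0,2],"jaw":0},{"translation":[-1,-7.2,0],"angular":[0,0,3],"jaw":0},{"translation":[-1.3,-9.6,0],"angular":[0,0,4],"jaw":0},{"translation":[-1.5,-12,0],"angular":[0,0,5],"jaw":0},{"translation":[-1.8,-14.4,0],"angular":[0,0,6],"jaw":0},{"translation":[-1.9,-16.8,0],"angular":[0,0,7],"jaw":0},{"translation":[-2,-19.3,0],"angular":[0,0,8],"jaw":0},{"translation":[-2,-19.3,0],"angular":[0,0,8],"jaw":0},{"translation":[-2,-19.3,0],"angular":[0,0,8],"jaw":0}]'; python3 w.py
```

```text
time_s: 12.02
position: [702.8, -32.1, 176.4]
orientation: [[-0.964, 0.267, 0.001], [0.267, 0.964, -0.001], [-0.001, -0.001, -1.0]]
wrist_force: [-0.9, 1.9, -0.1]
grip_width: 0.003
gripper_force: 0.4
tool ang -15.5 radial 138.9 d 22.4 handle est -15.9 push 1.6
```

Not solid yet. Another 6°.

```bash
python3 -m creep '[{"translation":[-0.2,-1.8,0],"angular":[0,0,0.75],"jaw":0},{"translation":[-0.5,-3.6,0],"angular":[0,0,1.5],"jaw":0},{"translation":[-0.8,-5.4,0],"angular":[0,0,2.25],"jaw":0},{"translation":[-1,-7.2,0],"angular":[0,0,3],"jaw":0},{"translation":[-1.2,-9,0],"angular":[0,0,3.75],"jaw":0},{"translation":[-1.4,-10.8,0],"angular":[0,0,4.5],"jaw":0},{"translation":[-1.6,-12.6,0],"angular":[0,0,5.25],"jaw":0},{"translation":[-1.7,-14.4,0],"angular":[0,0,6],"jaw":0},{"translation":[-1.7,-14.4,0],"angular":[0,0,6],"jaw":0},{"translation":[-1.7,-14.4,0],"angular":[0,0,6],"jaw":0}]'; python3 w.py
```

```text
time_s: 12.85
position: [700.3, -46.2, 176.4]
orientation: [[-0.93, 0.367, 0.0], [0.367, 0.93, -0.001], [-0.0, -0.001, -1.0]]
wrist_force: [1.7, 0.6, -0.6]
grip_width: -0.0
gripper_force: 0.7
tool ang -21.5 radial 138.6 d 22.7 handle est -21.8 push 1.1
```

```bash
python3 -m creep '[{"translation":[-0.2,-1.8,0],"angular":[0,0,0.75],"jaw":0},{"translation":[-0.5,-3.6,0],"angular":[0,0,1.5],"jaw":0},{"translation":[-0.8,-5.4,0],"angular":[0,0,2.25],"jaw":0},{"translation":[-1,-7.2,0],"angular":[0,0,3],"jaw":0},{"translation":[-1.2,-9,0],"angular":[0,0,3.75],"jaw":0},{"translation":[-1.4,-10.8,0],"angular":[0,0,4.5],"jaw":0},{"translation":[-1.6,-12.6,0],"angular":[0,0,5.25],"jaw":0},{"translation":[-1.7,-14.4,0],"angular":[0,0,6],"jaw":0},{"translation":[-1.7,-14.4,0],"angular":[0,0,6],"jaw":0},{"translation":[-1.7,-14.4,0],"angular":[0,0,6],"jaw":0}]'; python3 w.py
```

```text
time_s: 13.68
position: [697.2, -58.4, 176.4]
orientation: [[-0.887, 0.461, 0.001], [0.461, 0.887, 0.001], [-0.0, 0.002, -1.0]]
wrist_force: [4.0, 3.1, -0.3]
grip_width: -0.002
gripper_force: 2.5
tool ang -27.5 radial 138.3 d 24.8 handle est -26.9 push 4.6
```

```bash
python3 -m creep '[{"translation":[-0.2,-1.8,0],"angular":[0,0,0.75],"jaw":0},{"translation":[-0.5,-3.6,0],"angular":[0,0,1.5],"jaw":0},{"translation":[-0.8,-5.4,0],"angular":[0,0,2.25],"jaw":0},{"translation":[-1,-7.2,0],"angular":[0,0,3],"jaw":0},{"translation":[-1.1,-8,0],"angular":[0,0,3.3],"jaw":0},{"translation":[-1.1,-8,0],"angular":[0,0,3.3],"jaw":0},{"translation":[-1.1,-8,0],"angular":[0,0,3.3],"jaw":0},{"translation":[-1.1,-8,0],"angular":[0,0,3.3],"jaw":0},{"translation":[-1.1,-8,0],"angular":[0,0,3.3],"jaw":0},{"translation":[-1.1,-8,0],"angular":[0,0,3.3],"jaw":0}]'; python3 w.py
```

```text
time_s: 14.52
position: [696.8, -61.1, 176.8]
orientation: [[-0.861, 0.509, 0.006], [0.509, 0.861, 0.007], [-0.002, 0.009, -1.0]]
wrist_force: [7.9, 10.7, -1.0]
grip_width: -0.003
gripper_force: 6.4
tool ang -30.6 radial 137.9 d 29.7 handle est -28.0 push 13.3
```

```bash
python3 -m creep '[{"translation":[-0.3,-1.7,0],"angular":[0,0,1],"jaw":0},{"translation":[-0.6,-3.4,0],"angular":[0,0,2],"jaw":0},{"translation":[-1,-5.1,0],"angular":[0,0,3],"jaw":0},{"translation":[-1.3,-6.8,0],"angular":[0,0,4],"jaw":0},{"translation":[-1.6,-8.4,0],"angular":[0,0,5],"jaw":0},{"translation":[-1.9,-10,0],"angular":[0,0,6],"jaw":0},{"translation":[-1.9,-10,0],"angular":[0,0,6],"jaw":0},{"translation":[-1.9,-10,0],"angular":[0,0,6],"jaw":0},{"translation":[-1.9,-10,0],"angular":[0,0,6],"jaw":0},{"translation":[-1.9,-10,0],"angular":[0,0,6],"jaw":0}]'; python3 w.py
```

```text
time_s: 15.35
position: [692.6, -72.7, 176.7]
orientation: [[-0.802, 0.597, 0.004], [0.597, 0.802, 0.004], [-0.001, 0.006, -1.0]]
wrist_force: [6.8, 7.7, -0.7]
grip_width: -0.005
gripper_force: 5.0
tool ang -36.7 radial 137.6 d 32.3 handle est -33.0 push 10.2
```

The handle has broken over: the force fell from about 14 N to 10 N at roughly 0.14 rad. A little further, then hold.

```bash
python3 -m creep '[{"translation":[-0.2,-1.3,0],"angular":[0,0,0.8],"jaw":0},{"translation":[-0.5,-2.6,0],"angular":[0,0,1.5],"jaw":0},{"translation":[-0.7,-4,0],"angular":[0,0,2.3],"jaw":0},{"translation":[-0.9,-5,0],"angular":[0,0,3],"jaw":0},{"translation":[-0.9,-5,0],"angular":[0,0,3],"jaw":0},{"translation":[-0.9,-5,0],"angular":[0,0,3],"jaw":0},{"translation":[-0.9,-5,0],"angular":[0,0,3],"jaw":0},{"translation":[-0.9,-5,0],"angular":[0,0,3],"jaw":0},{"translation":[-0.9,-5,0],"angular":[0,0,3],"jaw":0},{"translation":[-0.9,-5,0],"angular":[0,0,3],"jaw":0}]'; python3 w.py
python3 -c "
from h import *
s=snap('side','s4');b=cv2.resize(s['frame'][160:270,320:440],None,fx=5,fy=5,interpolation=cv2.INTER_CUBIC); cv2.imwrite('pics/c4.png',b)"
```

```text
time_s: 16.18
position: [690.0, -78.3, 176.6]
orientation: [[-0.769, 0.639, 0.004], [0.639, 0.769, 0.003], [-0.001, 0.005, -1.0]]
wrist_force: [5.4, 5.8, -1.2]
grip_width: -0.004
gripper_force: 4.3
tool ang -39.7 radial 137.2 d 33.6 handle est -35.5 push 7.9
```

View pics/c4.png

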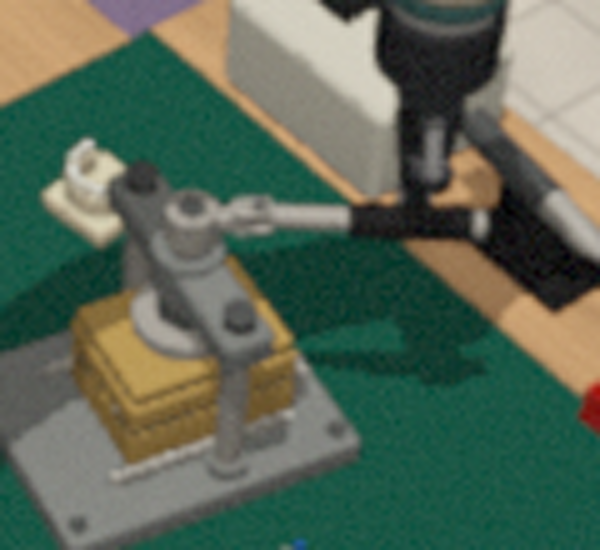

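The handle is plainly broken over: in the crop the socket–hinge line (192,202)–(255,210) is bent against the handle running out to (488,222). The fold is about 0.2 rad. Now I'll hold, then back off smoothly.

```bash
python3 -m creep '[{"translation":[0,0,0],"angular":[0,0,0],"jaw":0},{"translation":[0,0,0],"angular":[0,0,0],"jaw":0},{"translation":[0,0,0],"angular":[0,0,0],"jaw":0},{"translation":[0,0,0],"angular":[0,0,0],"jaw":0},{"translation":[0,0,0],"angular":[0,0,0],"jaw":0},{"translation":[0,0,0],"angular":[0,0,0],"jaw":0},{"translation":[0,0,0],"angular":[0,0,0],"jaw":0},{"translation":[0,0,0],"angular":[0,0,0],"jaw":0},{"translation":[0,0,0],"angular":[0,0,0],"jaw":0},{"translation":[0,0,0],"angular":[0,0,0],"jaw":0}]'; python3 w.py;  python3 -m creep '[{"translation":[0,3,0],"angular":[0,0,0],"jaw":0},{"translation":[0,7,0],"angular":[0,0,0],"jaw":0},{"translation":[0,11,0],"angular":[0,0,0],"jaw":0},{"translation":[0,15,0],"angular":[0,0,0],"jaw":0},{"translation":[0,20,0],"angular":[0,0,0],"jaw":0},{"translation":[0,25,0],"angular":[0,0,0],"jaw":0},{"translation":[0,31,0],"angular":[0,0,0],"jaw":0},{"translation":[0,38,0],"angular":[0,0,0],"jaw":0},{"translation":[0,46,0],"angular":[0,0,0],"jaw":0},{"translation":[0,54,0],"angular":[0,0,0],"jaw":0}]';python3 -m creep '[{"translation":[0,4,-5],"angular":[0,0,0],"jaw":0},{"translation":[0,8,-20],"angular":[0,0,0],"jaw":0},{"translation":[0,12,-40],"angular":[0,0,0],"jaw":0},{"translation":[0,30,-60],"angular":[0,0,0],"jaw":0},{"translation":[0,50,-80],"angular":[0,0,0],"jaw":0},{"translation":[0,75,-80],"angular":[0,0,0],"jaw":0},{"translation":[0,100,-80],"angular":[0,0,0],"jaw":0},{"translation":[0,120,-80],"angular":[0,0,0],"jaw":0},{"translation":[0,130,-80],"angular":[0,0,0],"jaw":0},{"translation":[0,130,-80],"angular":[0,0,0],"jaw":0}]'
python3 -c "
from h import *
c=snap('top','t5');s=snap('side','s5');a=cv2.resize(c['frame'][100:270,250:390],(395,480),interpolation=cv2.INTER_CUBIC);b=cv2.resize(s['frame'][140:280,310:425],(395,480),interpolation=cv2.INTER_CUBIC); cv2.imwrite('pics/c5.png',np.hstack([a,b]))"
```

```text
time_s: 17.07
position: [690.0, -78.3, 176.6]
orientation: [[-0.769, 0.639, 0.004], [0.639, 0.769, 0.003], [-0.001, 0.005, -1.0]]
wrist_force: [6.6, 6.5, -0.1]
grip_width: 0.0
gripper_force: 4.3
tool ang -39.7 radial 137.2 d 33.6 handle est -35.5 push 9.3
time_s: 17.9
position: [722.9, -40.2, 176.2]
orientation: [[-0.768, 0.641, -0.001], [0.641, 0.768, -0.001], [-0.0, -0.001, -1.0]]
wrist_force: [0.0, -1.0, 0.4]
grip_width: 0.001
gripper_force: 0.0
time_s: 18.73
position: [806.7, 64.0, 255.6]
orientation: [[-0.771, 0.637, 0.0], [0.637, 0.771, 0.002], [0.001, 0.001, -1.0]]
wrist_force: [0.2, -0.1, -1.2]
grip_width: 0.0
gripper_force: 0.0
```

View pics/c5.png

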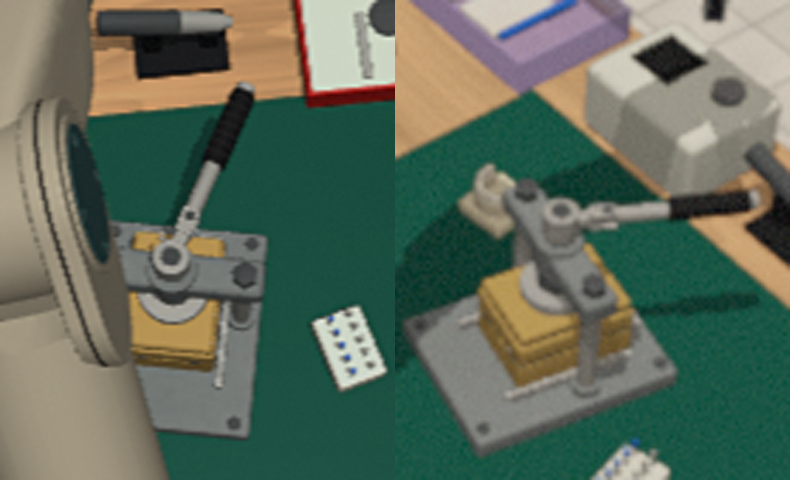

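The handle is straight again: head (170,257), hinge (188,215) and tip (246,88) lie in line. The flask is home under the plate, its back at the lugs, and the arm is clear, so I'm handing in.

```bash
python3 -c "
from h import *
print(order.sign_off())"
```

```text
the job is handed in; nothing more can be done
None
```

The flask was pushed home until it stopped solid at the lugs. The wrench was then turned clockwise until its handle broke over by about 0.2 rad, held for just over a second and let go. The handle sprang straight with no sign of the screw turning back, and the job was handed in at about 19 s.

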